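# Pack the second layer of blanks over a separator and hold the tray up by its bail handle

### The arm

A 7-joint arm with a two-finger parallel gripper is mounted at the origin on a cart in front of the work surface, level with it; the furniture and walls round the work are solid. World frame = base frame: x ahead of the robot, y to its left, z up, the work surface at z = 0. Lengths are in m, angles in rad, forces in N, time in s.
With the tool pointing down it reaches from about 0.425 to 0.875 m from the base axis. Payload 4.7 kg.
Tool frame: the origin (TCP) lies between the finger pads, 19 mm behind the fingertips; this is the grasp point; z points along the fingers, y is the line along which they close (so a half turn about z gives the same grasp; the last joint's range is limited). The gripper opens to 87 mm and grips with 3 to 60 N. Pads are 19 mm wide; open, the fingers measure 117 mm over their backs; the gripper's body (75 mm by 190 mm) begins 51 mm behind the grasp point.
Start: joints at [1.16, 0.321, -0.07, 1.45, 0.023, 1.371, -0.057], TCP at [0.268, -0.592, 0.241] pointing down, gripper open.
Joint ranges: [-2.86, 2.86], [-0.3, 2.09], [-1.38, 1.24], [0.06, 2.45], [-1.56, 4.7], [0.09, 2.05], [-2.69, 2.69]. Speed limits (rad/s): [2.57, 2.57, 3.14, 3.14, 3.14, 3.14, 3.14].

### API

Orientations are given as a rotation vector (axis times angle).
In Python, from cell import ctrl gives the robot as it stands.
- The arm moves only by the tool apply_moves, never from a script. Its argument "series" is text: rows parted by semicolons, each of 5 numbers parted by spaces: the closure, from 0 (fully open) to 1 (shut), then the shift along the tool's x, y, z in m, then the turn about the tool's z in degrees. In form: hand dx dy dz turn; .... A call has 1 to 12 rows; each row shifts and turns the commanded pose from where the row before left it, along the tool's axes as they then stand; what a row does not reach is not made up. A row lasts 1/8 s, in which the tool goes at most 62.5 mm and 10.7 degrees, less where a joint would pass 70% of its speed; a pose out of reach is approached as far as the arm can. A call with a gripper value outside its range is refused whole. The fingers move at their own pace and stop on an object; "force" is the grip in N (left out, the last holds). Time passes only in rows, so rows that do not move let the fingers close. It gives the time, the measured TCP pose, the force, the opening and the grip force at its end, in the units of the state.
- ctrl.get_state(): the state, without advancing time (a new reading comes with each control period).
- ctrl.get_image(name): name is "side" or "top"; returns the picture (384x512x3 uint8, red, green, blue); there is no depth.
- ctrl.camera_params(name): a dict with "fov_y" (degrees; the focal length in pixels is half the picture's height over the tangent of half this angle, whatever the lens; pixels are square), "cx", "cy" (the principal point, pixels), "k1" (the pictures are not rectified: a ray, as slopes to the right and down, at radius r is drawn at 1 + k1 r^2 times it, then the intrinsics apply), "T" (4x4, takes a point from camera to world coordinates). Camera axes: x right, y down, z forward; pixel columns grow to the right and rows downward; lengths in m; the calibration is good to about 2 mm. A picture is of the moment at which its call begins. camera_params takes no time and is no camera call.
- ctrl.hand_in(): hands the job in; it is judged then, once.
Trained networks look in the newest picture that a camera, given by its name, has taken for a name from the list of things; names that differ only in an ending like _2 or _b are one class to them, and where a whole thing is asked for, a point or a joint stands for the part that bears it (a point fixed in the world has none). Each returns a list of dicts, best first, with "score" (0 to 1); they miss things now and then, are a little off and sometimes report something else, mostly with a low value. They report only what shows in the picture. A call takes as long as a camera call. They do not tell look-alikes from the thing itself.
- ctrl.trace(name, camera): "region" (384x512 bool, what is visible of it) and "extent" ([left, top, right, bottom] in pixels, round what is visible of it).
The state is a dict: "time": time; "qpos": joint angles; "qd": joint speeds; "tau": joint torques, N m; "eef_pos": TCP position; "tool_rot": TCP orientation; "ft_force": force on the tool from outside, world axes, zero at the start; "ft_torque": the same for the moment, N m; "opening": finger opening in m; "finger_force": force on a finger pad.
Only numpy, scipy, OpenCV 4.12 (cv2) and the standard library are available. Lean on these libraries where they do the work, as an engineer would, in place of code of your own. Each camera call takes 0.05 s, during which the arm holds its last target. There are 200 camera calls.

### The job

Finish packing the pine carrying tray: lay the notched MDF separator flat inside it on the two dark wooden blanks, then lay the third dark blank, which lies in front beside the tray, flat on the separator, in the middle and lengthwise like the two below. Then swing up the tray's bail handle and lift the loaded tray by it about 12 cm off the worktop, without tipping it, and finish while still holding it there, steady and level. Leave the other things on the bench where they are.

Things in the scene. Friction and masses are not known exactly. Their poses are not given: they have to be found in the camera images.
- tray: Open pine box on the worktop, 130 (x) x 200 (y) x 55 mm (z) outside, 112 x 182 mm inside, 9 mm walls, inner floor 6 mm above the underside. Origin: centre of the underside; z up, y along its length. 0.34 kg with bail, loaded about 0.6 kg. Outside the middle of each end wall (y = +/-100 mm) a steel ear 30 mm wide rises to 83 mm height and carries the bail's pivot.
- bail (a joint): Angle of the wire bail handle about pivots on the line through (0, 0, 72 mm) of the tray along its y. 0 = upright, positive = leaning to the tray's -x side, range +/-1.78 rad. It starts folded down, at rest on the -x side (about 1.78), turns easily and falls to a side when let go. Arms 105 mm long, 6 mm wire, over the end walls (y = +/-96 mm).
- bail_grip (a point): Middle of the bail's round wooden grip, 18 mm diameter, 100 mm long along the tray's y, 105 mm from the pivot line. Folded down it is 103 mm from the tray's centre on its -x side, 50 mm above the worktop, 29 mm of free space between it and the tray wall; upright it is 177 mm above the tray's underside, over its centre.
- separator: Tan H-shaped MDF sheet, 104 (x) x 174 (y) x 9 mm (z), 0.09 kg, on the worktop. Origin: centre of the underside. A finger notch 44 mm long (y) and 30 mm deep (x) in the middle of each long edge leaves a web 44 mm wide (x), to be gripped across x. Fits the tray's inside with 4 mm to spare all round, either way round; on the lower blanks its underside is 25 mm above the tray's underside.
- blank_top: The third dark brown wooden blank, the one within 0.65 m of the robot base, 45 (x) x 140 (y) x 19 mm (z), about 0.06 kg, lying flat on the worktop outside the tray. Origin: centre of the underside. Lying on the separator its underside is 34 mm above the tray's underside.
- blank_low_a: Dark brown blank, 45 x 140 x 19 mm, origin at the centre of its underside, lying flat on the tray's floor on its -x half, lengthwise (along y). Stays there.
- blank_low_b: As blank_low_a, on the +x half of the tray's floor. Stays there.
- chisel_wide: Bystander: wide chisel with wooden handle, 27 x 250 x 31 mm, lying along y under the wall cabinet (which begins 0.40 m above the worktop and fills x > 0.55 m, y > 0.21 m: keep the wrist clear of it). Origin: centre of the underside.
- chisel_narrow: Bystander: narrow chisel with wooden handle, 27 x 250 x 31 mm, lying along y under the wall cabinet (which begins 0.40 m above the worktop and fills x > 0.55 m, y > 0.21 m: keep the wrist clear of it). Origin: centre of the underside.
- sanding_block: Bystander: cork block wrapped in abrasive paper, 69 x 112 x 30 mm. Origin: centre of the underside.
- glue_bottle: Bystander: yellow glue bottle with orange nozzle, standing, 58 mm across, 172 mm tall. Origin: centre of the underside.
Mind the look-alikes: they are no part of the job. What is shaped like the blank_top but red is not meant.

How it is judged:
On the way, in this order (a step that is already met when the one before it is completed fails the run):
1. the separator lies flat in the tray on the lower blanks, let go (x of separator in the frame of tray between -0.012 and 0.012 m and y of separator in the frame of tray between -0.012 and 0.012 m and z of separator in the frame of tray between 0.021 and 0.03 m and angle between the z axis of separator and the z axis of tray, either way round below 0.06 rad and z of blank_low_a in the frame of tray between 0.002 and 0.012 m and z of blank_low_b in the frame of tray between 0.002 and 0.012 m and contact force between the fingers and separator below 0.05 N and height (world z) of tray below 0.01 m), for 0.2 s.
2. the third blank lies flat on the middle of the separator, let go (all of step 1 and x of blank_top in the frame of tray between -0.022 and 0.022 m and y of blank_top in the frame of tray between -0.025 and 0.025 m and z of blank_top in the frame of tray between 0.03 and 0.04 m and angle between the z axis of blank_top and the z axis of tray, either way round below 0.08 rad and contact force between the fingers and blank_top below 0.05 N), for 0.2 s.
At the end, for the whole second after the job is handed in: Tray held by its bail grip (TCP within 45 mm, bail within 0.4 rad of upright), underside 80-200 mm up, tilt under 0.1 rad, still; lower blanks on its floor, separator flat on them, third blank flat on that within 22 mm (across) and 25 mm (along) of the middle; fingers off both (height (world z) of tray between 0.08 and 0.2 m and angle between tray's own z axis and vertical below 0.1 rad and linear speed of tray below 0.03 m/s and angular speed of tray below 0.2 rad/s and contact force between the fingers and tray above 2 N and distance between the grasp point and bail_grip below 0.045 m and value of joint bail between -0.4 and 0.4 rad and x of separator in the frame of tray between -0.012 and 0.012 m and y of separator in the frame of tray between -0.012 and 0.012 m and z of separator in the frame of tray between 0.021 and 0.03 m and angle between the z axis of separator and the z axis of tray, either way round below 0.06 rad and x of blank_top in the frame of tray between -0.022 and 0.022 m and y of blank_top in the frame of tray between -0.025 and 0.025 m and z of blank_top in the frame of tray between 0.03 and 0.04 m and angle between the z axis of blank_top and the z axis of tray, either way round below 0.08 rad and z of blank_low_a in the frame of tray between 0.002 and 0.012 m and z of blank_low_b in the frame of tray between 0.002 and 0.012 m and contact force between blank_top and separator above 0.1 N and contact force between the fingers and blank_top below 0.05 N and contact force between the fingers and separator below 0.05 N); the arm keeps its last pose, push and grip.
It fails at once if the tray is tipped more than 0.3 rad (angle between tray's own z axis and vertical above 0.3 rad).
It fails at once if a bystander (either chisel, the sanding block or the glue bottle) is moved more than 30 mm (distance of any of chisel_wide, chisel_narrow, sanding_block, glue_bottle from where it was at the start of the episode above 0.03 m).
It also fails if it takes over 72 s, if anything falls off the work surface, if the arm or the gripper's body presses on something with over 40 N, if the wrist force passes 120 N, or if a joint passes its speed limit or range.

## Working session

There is one attempt and no reset: what is moved stays moved. The work goes in short steps, Python scripts to look and compute and a tool call to move; the robot and the scene stay as the last step left them, time stands still between calls to the robot, and variables do not carry over. Pictures are saved under pics/ and viewed, at most 12 in all, crops included, and the job is handed in when it is done.

Besides the shell and the picture viewer there is one more tool, called after ">>>" by a JSON object that holds its "api" and its "payload". apply_moves: Moves the arm, as the interface text tells. Its arguments: {"type":"object","properties":{"series":{"type":"string"},"force":{"type":"number"}},"required":["series"]}

```bash
mkdir -p pics; ls; cat > h.py <<'E'
import numpy as np, cv2
from cell import ctrl
def snap(cam,fn=None):
    im=np.array(ctrl.get_image(cam)); 
    if fn: cv2.imwrite('pics/'+fn,im[:,:,::-1])
    return im
def K(cam):
    p=ctrl.camera_params(cam); f=192/np.tan(np.radians(p['fov_y'])/2)
    return p,f
def ray(cam,uv):
    p,f=K(cam); uv=np.atleast_2d(uv).astype(float)
    d=(uv-[p['cx'],p['cy']])/f; s=d.copy()
    for _ in range(30): s=d/(1+p['k1']*(s**2).sum(1,keepdims=True))
    T=np.array(p['T']); r=np.c_[s,np.ones(len(s))]@T[:3,:3].T
    return T[:3,3],r
def onz(cam,uv,z):
    o,r=ray(cam,uv); return o+r*((z-o[2])/r[:,2:3])
def proj(cam,P):
    p,f=K(cam); T=np.array(p['T']); c=(np.atleast_2d(P)-T[:3,3])@T[:3,:3]
    s=c[:,:2]/c[:,2:]; s=s*(1+p['k1']*(s**2).sum(1,keepdims=True))
    return s*f+[p['cx'],p['cy']]
def rect(mask,cam,z):
    c=max(cv2.findContours(mask.astype('uint8'),0,1)[0],key=cv2.contourArea)[:,0]
    w=onz(cam,c,z)[:,:2]; return cv2.minAreaRect((w*1000).astype('float32'))
E
python3 - <<'E'
from h import *
a=snap('top','top0.png'); b=snap('side','side0.png')
for c in('top','side'):
    p,f=K(c); print(c,f,p['cx'],p['cy'],p['k1'],np.round(p['T'],3).tolist())
H={'tray':.055,'separator':.009,'blank_top':.019,'bail_grip':.05,'glue_bottle':.1,'sanding_block':.03}
for n in H:
    for d in ctrl.trace(n,'top'):
        print(n,round(d['score'],2),np.round(d['extent']),[np.round(v,1).tolist() if not np.isscalar(v) else round(v,1) for v in rect(d['region'],'top',H[n])], d['region'].sum())
s=ctrl.get_state(); print(s)
E
```

```text
pics
top 355.10599495568096 253.50813725363466 192.42510131845384 -0.0636038416952797 [[-0.204, -0.914, 0.352, 0.045], [-0.979, 0.19, -0.073, -0.098], [0.0, -0.359, -0.933, 1.453], [0.0, 0.0, 0.0, 1.0]]
side 483.15314233820504 258.799057815661 199.7761413342752 -0.2100382583552344 [[0.997, -0.044, 0.063, 0.425], [-0.076, -0.44, 0.895, -1.738], [-0.012, -0.897, -0.442, 0.889], [0.0, 0.0, 0.0, 1.0]]
tray 0.63 [200. 193. 248. 234.] [[531.3, -73.2], [205.6, 145.2], 82.0] 961
separator 0.65 [200. 202. 252. 235.] [[448.0, -62.2], [113.3, 25.9], 78.3] 185
separator 0.64 [119. 232. 165. 270.] [[441.4, 288.5], [109.2, 183.1], 7.5] 960
blank_top 0.78 [368. 194. 391. 211.] [[444.8, -731.8], [90.3, 52.0], 22.8] 218
blank_top 0.77 [326. 201. 348. 235.] [[403.6, -533.7], [48.0, 147.1], 56.5] 361
bail_grip 0.79 [200. 221. 237. 234.] [[437.6, -61.5], [106.3, 17.6], 82.2] 130
bail_grip 0.19 [276. 150. 291. 173.] [[686.1, -374.5], [58.6, 109.5], 70.3] 254
glue_bottle 0.81 [279. 152. 291. 176.] [[661.3, -362.4], [50.9, 108.3], 76.0] 247
sanding_block 0.89 [294. 158. 323. 185.] [[617.5, -462.9], [70.0, 119.3], 45.0] 380
{'time': 0.4, 'qpos': array([ 1.16007212,  0.3211536 , -0.07009157,  1.45061906,  0.02263576,
        1.37081035, -0.05690762]), 'qd': array([-0.00075186, -0.00169186,  0.00083713, -0.00011424, -0.00127424,
        0.00106033,  0.00200428]), 'tau': array([ 3.50118480e-04, -4.90452647e+01, -4.02117446e-01, -3.12289631e+01,
       -6.35857042e-02,  3.64130165e-02,  7.53361678e-05]), 'eef_pos': array([ 0.26784856, -0.59220406,  0.24112679]), 'tool_rot': array([-3.07080791e+00, -6.62288228e-01,  1.98872605e-04]), 'ft_force': array([ 0.15273584, -0.97355148,  0.68808537]), 'ft_torque': array([ 0.02264268,  0.03511602, -0.0140963 ]), 'finger_force': 0.0, 'opening': 0.08686098048828361}
```

```bash
python3 - <<'E'
import cv2
a=cv2.imread('pics/top0.png');b=cv2.imread('pics/side0.png')
cv2.imwrite('pics/topc.png',cv2.resize(a[125:290,100:420],None,fx=2.5,fy=2.5,interpolation=2))
cv2.imwrite('pics/side0b.png',cv2.resize(b,None,fx=1.5,fy=1.5,interpolation=2))
E
```

```text
(no output)
```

View pics/topc.png

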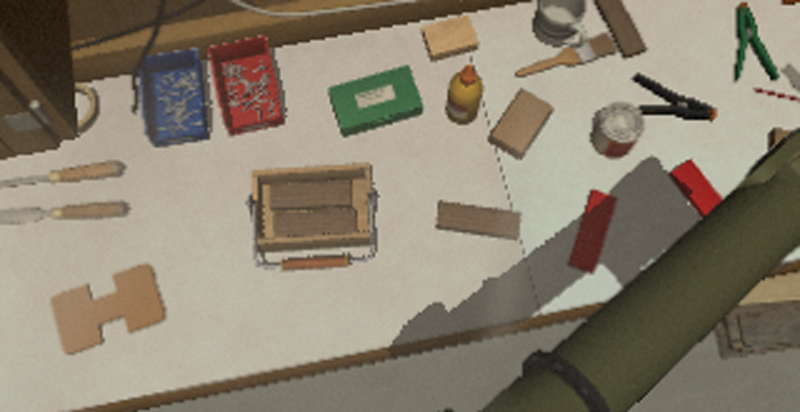

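View pics/side0b.png

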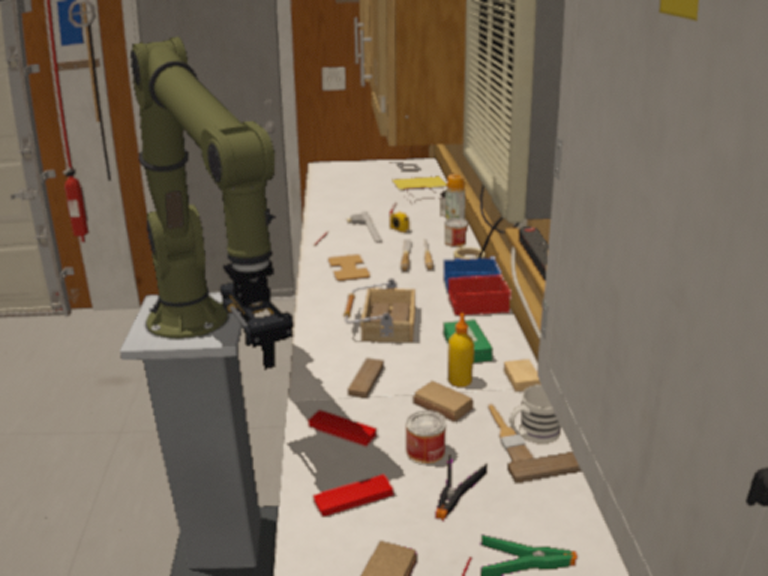

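Look-alikes for the blank: dark brown at full-picture pixel (291,213), two red ones at (337,217) and (379,202), and a brown strip far back at (348,135). The dark brown one at (291,213) fits: right colour, in front beside the tray and nearest. I'll confirm it in an enlarged crop with the model overlays.

```bash
cat >> h.py <<'E'
def box(cam,im,S,off,x,y,yaw,w,l,z,col,lw=1):
    c,s=np.cos(yaw),np.sin(yaw)
    P=np.array([[x+c*a*w/2-s*b*l/2,y+s*a*w/2+c*b*l/2,z] for a,b in((1,1),(1,-1),(-1,-1),(-1,1))])
    q=((proj(cam,P)+.5-off)*S).round().astype(int); cv2.polylines(im,[q],True,col,lw)
E
python3 - <<'E'
from h import *
im=cv2.imread('pics/top0.png')
# blank by colour
hsv=cv2.cvtColor(im,cv2.COLOR_BGR2HSV); 
bg=cv2.inRange(hsv,(0,50,30),(25,255,165)); m=np.zeros_like(bg); m[200:225,270:312]=bg[200:225,270:312]
m[(m>0)&(hsv[:,:,2]>170)]=0
r=rect(m>0,'top',.019); print('blank',r,(m>0).sum())
off=np.array([190,180]);S=6
c=cv2.resize(im[180:270,190:320],None,fx=S,fy=S,interpolation=cv2.INTER_CUBIC)
t=(.5396,-.0758,np.radians(-8))
box('top',c,S,off,*t,.112,.182,.055,(255,0,0))
box('top',c,S,off,*t,.130,.200,.055,(0,255,0))
box('top',c,S,off,*t,.130,.200,0,(0,255,255))
(w,h)=r[1]; a=r[2] if w<h else r[2]-90
box('top',c,S,off,r[0][0]/1e3,r[0][1]/1e3,np.radians(a),.045,.14,.019,(0,255,0))
cv2.imwrite('pics/ov1.png',c)
E
```

```text
blank ((463.949951171875, -347.2063293457031), (140.11354064941406, 49.374427795410156), 70.25008392333984) 358
```

View pics/ov1.png

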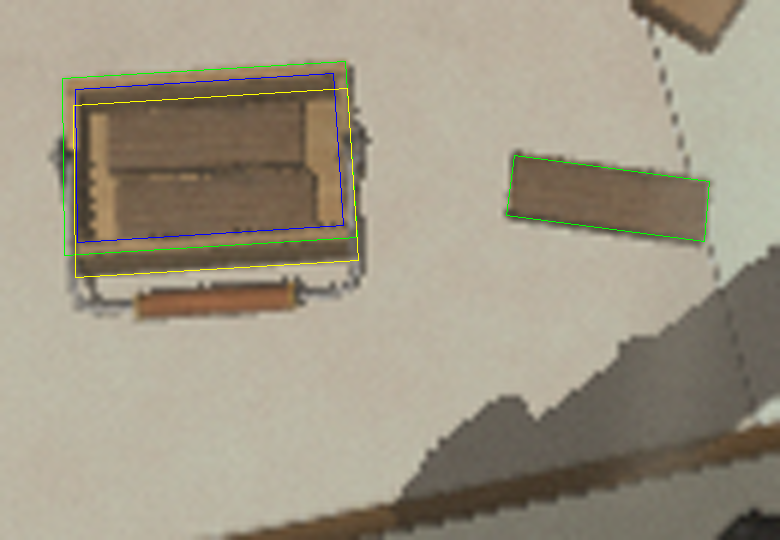

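The crop confirms the plain dark brown blank at about (291,213), and its overlay fits. The tray overlay sits about 1 px too far left, so I'll refine all three poses with an edge fit on both cameras.

```bash
cat >> h.py <<'E'
from scipy.optimize import minimize
def loop(pts,z):
    pts=np.array(pts,float); out=[]
    for a,b in zip(pts,np.roll(pts,-1,0)):
        n=max(2,int(np.linalg.norm(b-a)/.003)); out.append(a+(b-a)*np.linspace(0,1,n,endpoint=False)[:,None])
    o=np.vstack(out); return np.c_[o,np.full(len(o),z)]
R=lambda w,l:[(w/2,l/2),(w/2,-l/2),(-w/2,-l/2),(-w/2,l/2)]
SEP=[(52,87),(52,22),(22,22),(22,-22),(52,-22),(52,-87),(-52,-87),(-52,-22),(-22,-22),(-22,22),(-52,22),(-52,87)]
MODEL={'tray':np.vstack([loop(R(.13,.2),.055),loop(R(.112,.182),.055)]),
 'separator':loop(np.array(SEP)/1e3,.009),'blank':loop(R(.045,.14),.019)}
def grad(im):
    g=np.zeros(im.shape[:2])
    for k in range(3):
        b=cv2.GaussianBlur(im[:,:,k].astype('float32'),(0,0),.9); g+=np.hypot(cv2.Sobel(b,5,1,0),cv2.Sobel(b,5,0,1))
    return np.minimum(g,np.percentile(g,97)).astype('float32')
def fit(name,x0,imgs,z=0):
    G={c:grad(i) for c,i in imgs.items()}; M=MODEL[name]
    def cost(v):
        c,s=np.cos(v[2]),np.sin(v[2]); P=np.c_[v[0]+c*M[:,0]-s*M[:,1],v[1]+s*M[:,0]+c*M[:,1],M[:,2]+z]; t=0
        for cam,g in G.items():
            q=proj(cam,P).astype('float32'); t-=cv2.remap(g,q[:,0:1].copy(),q[:,1:2].copy(),1).mean()/g.max()
        return t
    best=None
    for dx in(-.006,0,.006):
        for dy in(-.006,0,.006):
            st=np.array(x0)+[dx,dy,0]; sim=np.vstack([st,st+[.005,0,0],st+[0,.005,0],st+[0,0,.05]])
            r=minimize(cost,st,method='Nelder-Mead',options=dict(initial_simplex=sim))
            if best is None or r.fun<best.fun: best=r
    return np.round([*best.x[:2],np.degrees(best.x[2]),best.fun],4)
E
python3 - <<'E'
from h import *
I={c:cv2.imread(f'pics/{c}0.png') for c in('top','side')}
for n,x in(('tray',(.54,-.079,-.13)),('separator',(.4414,.2885,.13)),('blank',(.464,-.347,-.345))):
    for cs in(['top'],['side'],['top','side']): print(n,cs,fit(n,x,{c:I[c] for c in cs}))
for c in('top','side'):
    for d in ctrl.trace('bail_grip',c)[:1]: print(c,[onz(c,np.argwhere(d['region'])[:,::-1],.05)[:,:2].mean(0)])
E
```

```text
tray ['top'] [ 0.5369 -0.0839 -8.4209 -0.6109]
tray ['side'] [ 0.5428 -0.0729 -8.1925 -0.6186]Traceback (most recent call last):
  File "<stdin>", line 4, in <module>
  File "h.py", line 55, in fit
    r=minimize(cost,st,method='Nelder-Mead',options=dict(initial_simplex=sim))
    res = _minimize_neldermead(fun, x0, args, callback, bounds=bounds,
                               **options)
    fxe = func(xe)
    fx = function(np.copy(x), *(wrapper_args + args))
  File "h.py", line 49, in cost
    q=proj(cam,P).astype('float32'); t-=cv2.remap(g,q[:,0:1].copy(),q[:,1:2].copy(),1).mean()/g.max()
      ~~~~^^^^^^^
  File "h.py", line 19, in proj
    p,f=K(cam); T=np.array(p['T']); c=(np.atleast_2d(P)-T[:3,3])@T[:3,:3]
        ~^^^^^
  File "h.py", line 8, in K
    p=ctrl.camera_params(cam); f=192/np.tan(np.radians(p['fov_y'])/2)
ValueError: time passes only in moves, steps and waits
```

```bash
sed -i 's/^def K(cam):/import functools\n@functools.cache\ndef K(cam):/' h.py
python3 - <<'E'
from h import *
I={c:cv2.imread(f'pics/{c}0.png') for c in('top','side')}
for n,x in(('tray',(.54,-.079,-.13)),('separator',(.4414,.2885,.13)),('blank',(.464,-.347,-.345))):
    for cs in(['top'],['side'],['top','side']): print(n,cs,fit(n,x,{c:I[c] for c in cs}))
for c in('top','side'):
    for d in ctrl.trace('bail_grip',c)[:1]: print(c,[onz(c,np.argwhere(d['region'])[:,::-1],.05)[:,:2].mean(0)])
S=6;out=[]
for cam,off in(('top',(192,180)),('side',(215,180))):
    c=cv2.resize(I[cam][off[1]:off[1]+60,off[0]:off[0]+66],None,fx=S,fy=S,interpolation=cv2.INTER_CUBIC)
    for t,col in(((.5369,-.0839,np.radians(-8.4)),(0,255,0)),((.5428,-.0729,np.radians(-8.2)),(255,0,0))):
        for w,l in((.112,.182),(.13,.2)): box(cam,c,S,np.array(off),*t,w,l,.055,col)
    out.append(c)
cv2.imwrite('pics/ov2.png',np.hstack(out))
E
```

```text
tray ['top'] [ 0.5369 -0.0839 -8.4209 -0.6109]
tray ['side'] [ 0.5428 -0.0729 -8.1925 -0.6186]
tray ['top', 'side'] [ 0.5396 -0.0831 -7.4763 -1.1745]
separator ['top'] [ 0.4407  0.2858  9.428  -0.6753]
separator ['side'] [ 0.445   0.2753  8.8954 -0.7817]
separator ['top', 'side'] [ 0.442   0.2851  9.2864 -1.3576]
blank ['top'] [  0.4628  -0.3469 -20.1266  -0.8766]
blank ['side'] [  0.4738  -0.3528 -18.1568  -0.7981]
blank ['top', 'side'] [  0.466   -0.348  -19.611   -1.5179]
top [array([ 0.44370614, -0.04855801])]
side [array([ 0.45182241, -0.05560313])]
```

View pics/ov2.png

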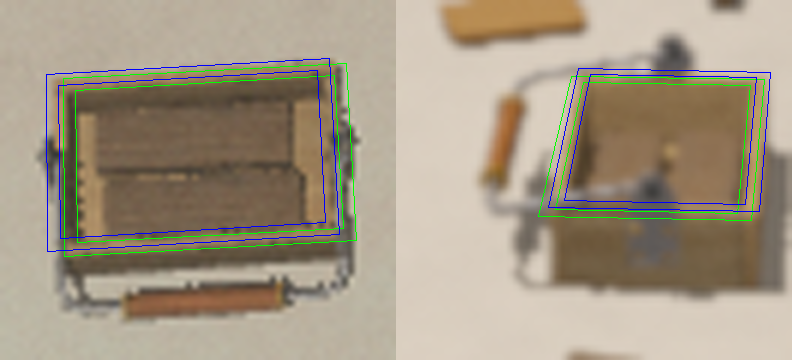

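>>> {"api": "apply_moves", "payload": {"series": "0 0 0 0 -10.7;0 0 0 0 -10.7;0 0 0 0 -10.7;0 0 0 0 -10.7;0 0 0 0 -10.7;0 0 0 0 -10.7;0 0 0 0 -10.7;0 0.046 0.033 0 0;0 0.046 0.033 0 0;0 0.046 0.033 0 0;0 0.046 0.033 0 0;0 0.046 0.033 0 0", "force": 20}}

```text
time: 2.0
eef_pos: [0.3945, -0.3371, 0.2416]
tool_rot: [2.035, 2.392, -0.001]
ft_force: [1.2, -1.2, 0.8]
opening: 0.0873
finger_force: 0.0
```

>>> {"api": "apply_moves", "payload": {"series": "0 0.046 0.033 0 0;0 0.046 0.033 0 0;0 0.046 0.033 0 0;0 0.046 0.033 0 0;0 0.046 0.033 0 0;0 0.0535 -0.0027 0.005 0;0 0.0535 -0.0027 0.015 0;0 0.0535 -0.0027 0.02 0;0 0.0535 -0.0027 0.02 0;0 0.0535 -0.0027 0.02 0;0 0.0535 -0.0027 0.02 0;0 0.0535 -0.0027 0.02 0"}}

```text
time: 3.5
eef_pos: [0.441, 0.2826, 0.121]
tool_rot: [2.036, 2.391, 0.001]
ft_force: [0.6, -0.4, 1.2]
opening: 0.0864
finger_force: 0.0
```

```bash
python3 - <<'E'
from h import *
s=ctrl.get_state(); print(s['eef_pos'],s['qpos'])
I={c:snap(c,c+'1.png')[:,:,::-1] for c in('top','side')}
print(fit('tray',(.54,-.081,-.13),I),fit('blank',(.466,-.348,-.345),I),fit('separator',(.442,.285,.16),{'side':I['side']}))
S=6;out=[]
for cam,off in(('top',(100,205)),('side',(200,150))):
    c=cv2.resize(I[cam][off[1]:off[1]+75,off[0]:off[0]+65],None,fx=S,fy=S,interpolation=cv2.INTER_CUBIC)
    M=MODEL['separator'];v=(.442,.285,np.radians(9.3));co,si=np.cos(v[2]),np.sin(v[2])
    q=proj(cam,np.c_[v[0]+co*M[:,0]-si*M[:,1],v[1]+si*M[:,0]+co*M[:,1],M[:,2]])
    for p in q: cv2.circle(c,tuple(((p+.5-off)*S).astype(int).tolist()),1,(0,255,0),-1)
    p=s['eef_pos'].copy()
    for z in(.009,p[2]): 
        u=((proj(cam,[p[0],p[1],z])[0]+.5-off)*S).astype(int); cv2.drawMarker(c,tuple(u.tolist()),(255,0,0),0,12,2)
    out.append(c)
cv2.imwrite('pics/ov3.png',np.hstack(out))
E
```

```text
[0.44098806 0.28262951 0.12100711] [ 0.23988913  0.27286541 -0.96362273  1.88255618  0.2507083   1.1123548
 -0.65834405]
[ 0.5394 -0.0835 -7.3674 -1.0327] [  0.4661  -0.3482 -19.6125  -1.4803] [ 0.4452  0.2766  9.1797 -0.8168]
```

View pics/ov3.png

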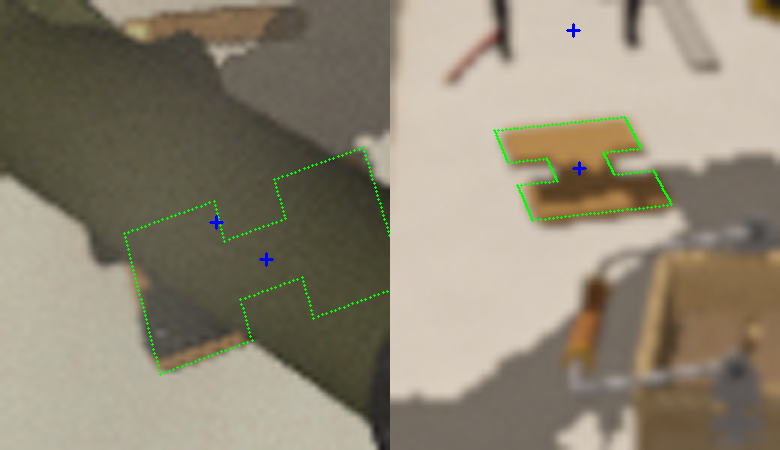

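>>> {"api": "apply_moves", "payload": {"series": "0 0.002 0.002 0.035 0;0 0 0 0.035 0;0 0 0 0.02 0;0 0 0 0.008 0;0 0 0 0 0;1 0 0 0 0;1 0 0 0 0;1 0 0 0 0;1 0 0 0 0;1 0 0 0 0;1 0 0 0 0", "force": 20}}

```text
time: 4.97
eef_pos: [0.4428, 0.2837, 0.0233]
tool_rot: [2.035, 2.393, 0.0]
ft_force: [0.6, -0.4, 0.7]
opening: 0.0436
finger_force: 20.0
```

>>> {"api": "apply_moves", "payload": {"series": "1 0 0 -0.03 0;1 0 0 -0.045 0;1 0 0 -0.045 0;1 -0.0472 0.0046 0 0;1 -0.0472 0.0046 0 0;1 -0.0472 0.0046 0 0;1 -0.0472 0.0046 0 0;1 -0.0472 0.0046 0 0;1 -0.0472 0.0046 0 0;1 -0.0472 0.0046 0 0;1 -0.0472 0.0046 0 0"}}

```text
time: 6.35
eef_pos: [0.5394, -0.0845, 0.1429]
tool_rot: [-2.035, -2.393, 0.001]
ft_force: [0.7, 0.7, -0.6]
opening: 0.0436
finger_force: 20.0
```

>>> {"api": "apply_moves", "payload": {"series": "1 0 0 0 8.3;1 0 0 0 8.3;1 0 0 0 0;1 0 0 0 0"}}

```text
time: 6.85
eef_pos: [0.5394, -0.0829, 0.1431]
tool_rot: [-2.356, -2.078, 0.001]
ft_force: [0.9, 0.1, -1.1]
opening: 0.0435
finger_force: 20.0
```

```bash
python3 - <<'E'
from h import *
s=ctrl.get_state(); p=s['eef_pos']; th=2*np.degrees(np.arctan2(s['tool_rot'][1],s['tool_rot'][0])); print(p,th,s['opening'],s['ft_force'])
I={c:snap(c,c+'2.png')[:,:,::-1] for c in('top','side')}
yaw=np.radians(th-90)
for cs in(['top'],['side'],['top','side']): print(cs,fit('separator',(p[0],p[1],yaw),{c:I[c] for c in cs},p[2]-.023))
S=6;out=[]
for cam,off in(('top',(185,155)),('side',(200,140))):
    c=cv2.resize(I[cam][off[1]:off[1]+90,off[0]:off[0]+65],None,fx=S,fy=S,interpolation=cv2.INTER_CUBIC)
    M=MODEL['separator'];co,si=np.cos(yaw),np.sin(yaw)
    q=proj(cam,np.c_[p[0]+co*M[:,0]-si*M[:,1],p[1]+si*M[:,0]+co*M[:,1],M[:,2]+p[2]-.023])
    for u in q: cv2.circle(c,tuple(((u+.5-off)*S).astype(int).tolist()),1,(0,255,0),-1)
    box(cam,c,S,np.array(off),.5396,-.083,np.radians(-7.5),.13,.2,.055,(255,0,0))
    out.append(c)
cv2.imwrite('pics/ov4.png',np.hstack(out))
E
```

```text
[ 0.5393639  -0.08285507  0.1430645 ] -277.1930738611379 0.04354902522435874 [ 0.85491231  0.05500064 -1.07027535]
['top'] [ 5.232000e-01 -1.069000e-01 -3.562756e+02 -3.411000e-01]
['side'] [ 5.431000e-01 -7.860000e-02 -3.682066e+02 -7.512000e-01]
['top', 'side'] [ 5.414000e-01 -7.610000e-02 -3.686759e+02 -9.685000e-01]
```

View pics/ov4.png

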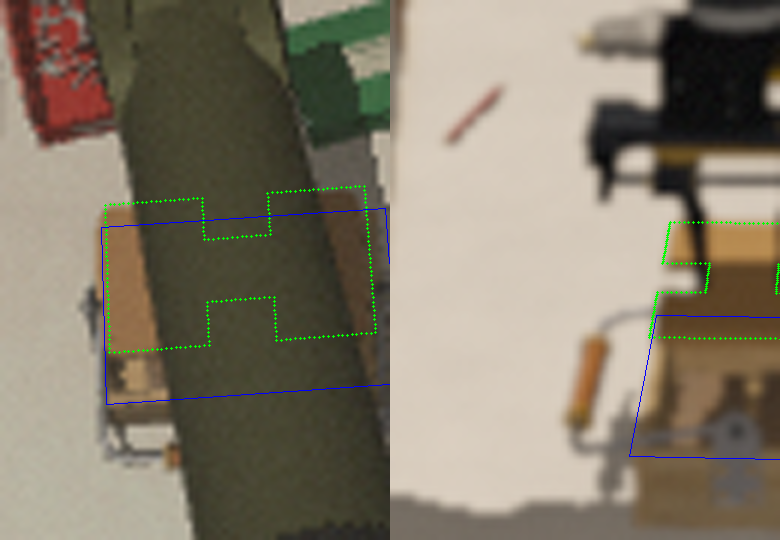

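```bash
python3 - <<'E'
from h import *
I={c:cv2.imread(f'pics/{c}0.png') for c in('top','side')}
v=(.5396,-.083,np.radians(-7.5));co,si=np.cos(v[2]),np.sin(v[2])
def W(L): L=np.array(L);return np.c_[v[0]+co*L[:,0]-si*L[:,1],v[1]+si*L[:,0]+co*L[:,1],L[:,2]]
t=np.linspace(-.04,.04,40);D=np.arange(-.02,.0201,.001)
for cam in I:
    g=grad(I[cam]).astype('float32')
    for nm,y,z in(('far out',.1,.055),('far in',.091,.055),('near in',-.091,.055),('near out',-.1,.055),('near bot',-.1,0)):
        r=[cv2.remap(g,*[np.ascontiguousarray(a) for a in proj(cam,W(np.c_[t,np.full(40,y+d),np.full(40,z)])).astype('float32').T[:,:,None]],1).mean() for d in D]
        print(cam,nm,' '.join('%d'%(a/10) for a in r[::2]))
S=8;out=[]
for cam,off in(('top',(196,185)),('side',(222,182))):
    c=cv2.resize(I[cam][off[1]:off[1]+58,off[0]:off[0]+48],None,fx=S,fy=S,interpolation=cv2.INTER_LINEAR)
    for x,y,zs in((0,.1,(0,.055)),(0,.091,(.055,)),(0,-.091,(.055,)),(0,-.1,(0,.055)),):
        for z in zs:
          for u in proj(cam,W(np.c_[t[::4],np.full(10,y),np.full(10,z)])): cv2.circle(c,tuple(((u+.5-off)*S).astype(int).tolist()),1,(0,255,0),-1)
    out.append(c)
cv2.imwrite('pics/ov5.png',np.hstack(out))
E
```

```text
top far out 17 21 33 44 41 33 30 27 30 41 44 42 42 43 43 41 36 30 23 15 8
top far in 23 25 24 20 15 18 27 39 44 36 32 29 26 35 44 43 41 43 43 42 39
top near in 11 19 29 39 46 50 47 34 26 20 16 17 17 17 15 12 10 9 9 12 17
top near out 1 1 2 3 8 15 23 34 43 48 49 41 29 23 18 16 17 17 16 14 11
top near bot 1 1 3 6 12 20 29 39 46 50 47 37 27 20 17 16 17 17 15 12 9
side far out 17 20 23 26 29 32 35 38 39 40 41 42 42 40 38 37 35 34 32 31 30
side far in 8 9 10 13 16 19 22 25 28 31 34 37 38 39 41 42 42 41 39 37 36
side near in 9 9 10 10 11 11 11 11 11 12 12 12 12 13 15 17 18 18 18 18 17
side near out 8 9 9 9 9 9 10 10 10 11 11 11 11 11 12 12 12 13 14 16 17
side near bot 7 10 15 21 28 34 41 46 50 53 54 54 54 54 52 50 48 42 35 27 19
```

View pics/ov5.png

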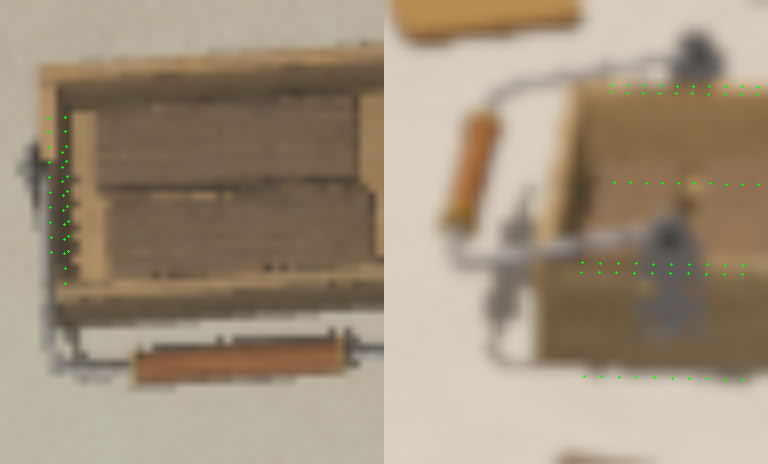

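>>> {"api": "apply_moves", "payload": {"series": "1 -0.001 0 0.03 0.2;1 0 0 0.03 0;1 0 0 0.01 0;1 0 0 0.006 0;1 0 0 0.006 0;1 0 0 0 0"}}

```text
time: 7.7
eef_pos: [0.5396, -0.0842, 0.0615]
tool_rot: [2.363, 2.07, 0.0]
ft_force: [0.2, 0.1, -0.2]
opening: 0.0434
finger_force: 20.0
```

>>> {"api": "apply_moves", "payload": {"series": "1 0 0 0.006 0;1 0 0 0.004 0;1 0 0 0.002 0;1 0 0 0 0"}}

```text
time: 8.2
eef_pos: [0.5393, -0.0841, 0.0491]
tool_rot: [-2.363, -2.07, 0.0]
ft_force: [0.1, 0.2, -1.2]
opening: 0.0435
finger_force: 20.0
```

>>> {"api": "apply_moves", "payload": {"series": "0.4 0 0 0 0;0.38 0 0 0 0;0.38 0 0 0 0;0.38 0 0 -0.01 0;0.38 0 0 -0.03 0;0.38 0 0 -0.05 0;0.38 0 0 -0.05 0;0.2 0 0 0 0"}}

```text
time: 9.2
eef_pos: [0.5424, -0.0841, 0.1945]
tool_rot: [2.357, 2.065, 0.008]
ft_force: [-0.4, 0.8, -0.0]
opening: 0.0582
finger_force: 0.0
```

```bash
python3 - <<'E'
from h import *
s=ctrl.get_state(); print(s['eef_pos'],s['opening'],s['ft_force'])
I={c:snap(c,c+'3.png')[:,:,::-1] for c in('top','side')}
S=6;out=[]
for cam,off in(('top',(190,180)),('side',(215,180))):
    out.append(cv2.resize(I[cam][off[1]:off[1]+65,off[0]:off[0]+66],None,fx=S,fy=S,interpolation=cv2.INTER_CUBIC))
cv2.imwrite('pics/ov6.png',np.hstack(out))
print(fit('separator',(.5396,-.082,-.13),{'side':I['side']},.025))
E
```

```text
[ 0.54244118 -0.08410372  0.19447918] 0.05821227773220392 [-0.37768713  0.7728213  -0.02282446]
[  0.5061  -0.0711 -27.4183  -0.4992]
```

View pics/ov6.png

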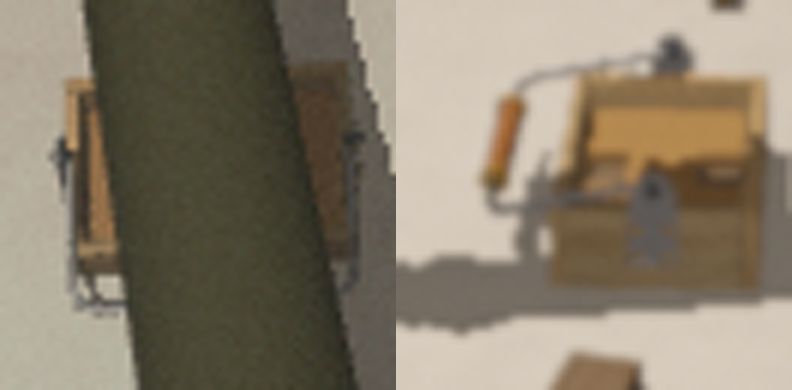

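>>> {"api": "apply_moves", "payload": {"series": "0 0 0 0 6;0 0 0 0 6;0 -0.0549 0.0033 0 0;0 -0.0549 0.0033 0 0;0 -0.0549 0.0033 0.02 0;0 -0.0549 0.0033 0.02 0;0 -0.0549 0.0033 0.02 0;0 0 0 0.05 0;0 0 0 0.02 0;0 0 0 0 0"}}

```text
time: 10.55
eef_pos: [0.4623, -0.3462, 0.0573]
tool_rot: [-2.561, -1.812, 0.001]
ft_force: [1.1, 1.0, 1.0]
opening: 0.0868
finger_force: 0.0
```

>>> {"api": "apply_moves", "payload": {"series": "0 -0.001 0.004 0.02 0;0 0 0 0.012 0;0 0 0 0 0;1 0 0 0 0;1 0 0 0 0;1 0 0 0 0;1 0 0 0 0;1 0 0 0 0;1 0 0 0 0", "force": 15}}

```text
time: 11.68
eef_pos: [0.4666, -0.3507, 0.0274]
tool_rot: [2.566, 1.812, -0.0]
ft_force: [-0.4, 0.9, 1.2]
opening: 0.045
finger_force: 15.0
```

>>> {"api": "apply_moves", "payload": {"series": "1 0 0 -0.04 0;1 0 0 -0.05 0;1 0 0 -0.04 0;1 0.0552 -0.0041 0 0;1 0.0552 -0.0041 0 0;1 0.0552 -0.0041 0 0;1 0.0552 -0.0041 0 0;1 0.0552 -0.0041 0 0;1 0 0 0 -6;1 0 0 0 -6;1 0 0 0 0"}}

```text
time: 13.05
eef_pos: [0.5394, -0.0835, 0.157]
tool_rot: [-2.364, -2.069, 0.0]
ft_force: [-0.7, 0.6, -0.7]
opening: 0.0447
finger_force: 15.0
```

>>> {"api": "apply_moves", "payload": {"series": "1 0 0 0.04 0;1 0 0 0.035 0;1 0 0 0.012 0;1 0 0 0.005 0;1 0 0 0.003 0;1 0 0 0 0"}}

```text
time: 13.8
eef_pos: [0.5403, -0.0838, 0.0631]
tool_rot: [2.362, 2.069, 0.001]
ft_force: [0.0, 0.5, -0.5]
opening: 0.0449
finger_force: 15.0
```

>>> {"api": "apply_moves", "payload": {"series": "1 0 0 0.0015 0;1 0 0 0 0;0.38 0 0 0 0;0.38 0 0 0 0;0.38 0 0 0 0;0.38 0 0 -0.01 0;0.38 0 0 -0.03 0;0.38 0 0 -0.05 0;0.38 0 0 -0.05 0;0.2 0 0 0 0;0.2 0 0 0 0"}}

```text
time: 15.18
eef_pos: [0.5393, -0.0837, 0.2008]
tool_rot: [2.363, 2.07, -0.001]
ft_force: [-0.5, -0.2, 0.0]
opening: 0.0654
finger_force: 0.0
```

```bash
python3 - <<'E'
from h import *
I={c:snap(c,c+'4.png')[:,:,::-1] for c in('top','side')}
for nm,fn in(('0',None),('4',None)):
  for cam in('top','side'):
    im=cv2.imread(f'pics/{cam}{nm}.png'); h=cv2.cvtColor(im,cv2.COLOR_BGR2HSV)
    m=cv2.inRange(h,(4,120,90),(14,255,255)); m2=np.zeros_like(m)
    if cam=='top': m2[220:240,205:245]=m[220:240,205:245]
    else: m2[190:215,222:240]=m[190:215,222:240]
    if (m2>0).sum()>15: r=rect(m2>0,cam,.05); w=onz(cam,np.argwhere(m2>0)[:,::-1],.05); print(nm,cam,(m2>0).sum(),r,w.mean(0).round(4))
S=6;out=[]
for cam,off in(('top',(190,180)),('side',(215,180))):
    out.append(cv2.resize(I[cam][off[1]:off[1]+65,off[0]:off[0]+66],None,fx=S,fy=S,interpolation=cv2.INTER_CUBIC))
cv2.imwrite('pics/ov7.png',np.hstack(out))
E
```

```text
0 top 76 ((438.6083679199219, -63.55243682861328), (93.9188461303711, 12.616679191589355), 78.31604766845703) [ 0.4382 -0.0641  0.05  ]
0 side 24 ((441.1246032714844, -50.16057586669922), (70.20576477050781, 9.84522533416748), 81.87989807128906) [ 0.4414 -0.0506  0.05  ]
4 side 27 ((441.7503662109375, -45.77460479736328), (79.06654357910156, 9.84522533416748), 81.87989807128906) [ 0.4414 -0.0479  0.05  ]
```

View pics/ov7.png

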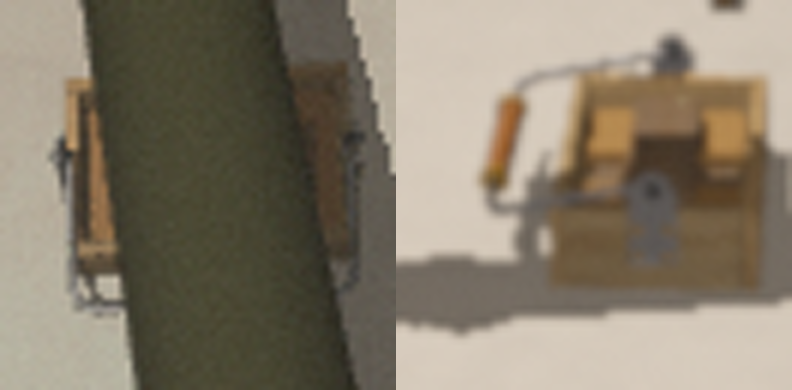

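>>> {"api": "apply_moves", "payload": {"series": "0.63 0.002 -0.051 0 0;0.63 0.002 -0.051 0 0;0.63 0 0 0.05 0;0.63 0 0 0.04 0;0.63 0 0 0 0;0.63 0 0 0 0", "force": 5}}

```text
time: 16.02
eef_pos: [0.4395, -0.066, 0.1114]
tool_rot: [-2.362, -2.07, -0.001]
ft_force: [0.7, -1.2, 0.3]
opening: 0.0324
finger_force: 0.0
```

>>> {"api": "apply_moves", "payload": {"series": "0.63 0 0 0.02 0;0.63 0 0 0.015 0;0.63 0 0 0.014 0;0.63 0 0 0.012 0;0.63 0 0 0 0"}}

```text
time: 16.65
eef_pos: [0.4383, -0.066, 0.0488]
tool_rot: [-2.361, -2.069, 0.001]
ft_force: [-0.4, -0.3, -0.6]
opening: 0.0324
finger_force: 0.0
```

>>> {"api": "apply_moves", "payload": {"series": "1 0 0 0 0;1 0 0 0 0;1 0 0 0 0;1 0 0 0 0", "force": 5}}

```text
time: 17.15
eef_pos: [0.4391, -0.0664, 0.0501]
tool_rot: [2.363, 2.07, -0.0]
ft_force: [-1.2, 0.8, 4.1]
opening: 0.0175
finger_force: 5.0
```

>>> {"api": "apply_moves", "payload": {"series": "1 0 -0.0014 -0.0092 0;1 0 -0.0008 -0.0095 0;1 0 0.0003 -0.0104 0;1 0 0.0012 -0.0105 0;1 0 0.0022 -0.0103 0;1 0 0.0034 -0.01 0;1 0 0.0044 -0.0095 0;1 0 0.0051 -0.0091 0"}}

```text
time: 18.15
eef_pos: [0.4532, -0.0681, 0.1288]
tool_rot: [-2.363, -2.07, 0.001]
ft_force: [-5.5, 0.3, 0.5]
opening: 0.018
finger_force: 5.0
```

```bash
python3 - <<'E'
from h import *
s=ctrl.get_state(); print(s['eef_pos'],s['opening'],s['ft_force'])
I={'side':snap('side','side5.png')[:,:,::-1]}
for d in ctrl.trace('bail_grip','side')[:2]: print(d['score'],d['extent'])
print(proj('side',s['eef_pos']))
a=cv2.imread('pics/side4.png');b=I['side']
print(np.abs(a[200:235,300:345].astype(int)-b[200:235,300:345]).mean(), cv2.phaseCorrelate(*[np.float64(cv2.cvtColor(np.ascontiguousarray(x[215:235,235:260]),6)) for x in(a,b)]))
E
```

```text
[ 0.45324024 -0.0681387   0.1287898 ] 0.017971546432015845 [-5.45281443  0.33050876  0.5226449 ]
0.45 [230.8, 177.9, 239.3, 200.3]
[[235.34269432 185.31621985]]
2.605079365079365 ((0.34326069242498036, 5.055826276943526), 0.17310284775945697)
```

>>> {"api": "apply_moves", "payload": {"series": "1 0 0.0046 -0.0086 0;1 0 0.0065 -0.0079 0;1 0 0.0076 -0.0072 0;1 0 0.0084 -0.0063 0;1 0 0.0089 -0.0055 0;1 0 0.0095 -0.0045 0;1 0 0.0098 -0.0036 0;1 0 0.0102 -0.0026 0;1 0 0.0104 -0.0016 0;1 0 0.0105 -0.0005 0;1 0 0 0 0"}}

```text
time: 19.62
eef_pos: [0.5414, -0.08, 0.178]
tool_rot: [2.361, 2.068, 0.005]
ft_force: [-1.3, -1.4, 5.8]
opening: 0.0178
finger_force: 5.0
```

```bash
python3 - <<'E'
from h import *
s=ctrl.get_state(); print(s['eef_pos'],s['opening'],s['ft_force'])
I={c:snap(c,c+'6.png')[:,:,::-1] for c in('top','side')}
S=6;out=[]
for cam,off in(('top',(185,160)),('side',(215,150))):
    c=cv2.resize(I[cam][off[1]:off[1]+90,off[0]:off[0]+66],None,fx=S,fy=S,interpolation=cv2.INTER_CUBIC)
    u=((proj(cam,s['eef_pos'])[0]+.5-off)*S).astype(int); cv2.drawMarker(c,tuple(u.tolist()),(255,0,0),0,12,2)
    box(cam,c,S,np.array(off),.54,-.081,np.radians(-7.4),.13,.2,.055,(0,255,0))
    out.append(c)
cv2.imwrite('pics/ov8.png',np.hstack(out))
E
```

```text
[ 0.54141352 -0.07996483  0.17799712] 0.017792234485046122 [-1.29747398 -1.3808027   5.84585677]
```

View pics/ov8.png

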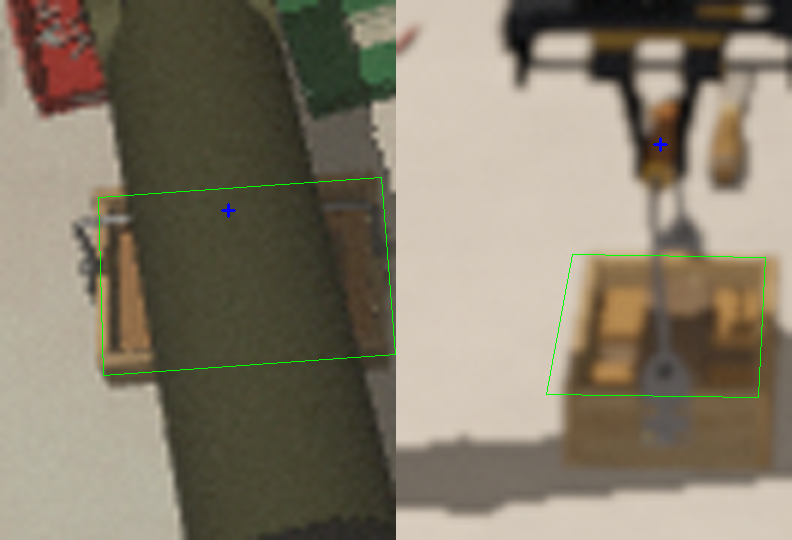

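The bail is upright in the fingers and the contents are in place. Next I'll tighten the grip and lift.

>>> {"api": "apply_moves", "payload": {"series": "1 0 0 0 0;1 0 0 0 0;1 0 0 -0.003 0;1 0 0 -0.005 0;1 0 0 -0.008 0;1 0 0 -0.01 0;1 0 0 -0.012 0;1 0 0 -0.012 0;1 0 0 -0.012 0;1 0 0 -0.012 0;1 0 0 -0.012 0;1 0 0 -0.01 0", "force": 45}}

```text
time: 21.22
eef_pos: [0.539, -0.0795, 0.2734]
tool_rot: [2.363, 2.07, 0.0]
ft_force: [-0.3, -0.2, -5.8]
opening: 0.0173
finger_force: 45.0
```

>>> {"api": "apply_moves", "payload": {"series": "1 0 0 -0.01 0;1 0 0 -0.008 0;1 0 0 -0.005 0;1 0 0 -0.003 0;1 0 0 0 0;1 0 0 0 0;1 0 0 0 0;1 0 0 0 0;1 0 0 0 0;1 0 0 0 0;1 0 0 0 0;1 0 0 0 0"}}

```text
time: 22.72
eef_pos: [0.5389, -0.0795, 0.2985]
tool_rot: [2.363, 2.07, -0.0]
ft_force: [-0.2, 0.5, -6.9]
opening: 0.0166
finger_force: 45.0
```

>>> {"api": "apply_moves", "payload": {"series": "1 0 0 0 0;1 0 0 0 0;1 0 0 0 0;1 0 0 0 0;1 0 0 0 0;1 0 0 0 0;1 0 0 0 0;1 0 0 0 0;1 0 0 0 0;1 0 0 0 0;1 0 0 0 0;1 0 0 0 0"}}

```text
time: 24.22
eef_pos: [0.5389, -0.0795, 0.2985]
tool_rot: [2.363, 2.07, -0.0]
ft_force: [-0.3, 0.5, -6.6]
opening: 0.0168
finger_force: 45.0
```

```bash
python3 - <<'E'
from h import *
s=ctrl.get_state(); print(s['eef_pos'],s['opening'],s['ft_force'],s['ft_torque'])
I={c:snap(c,c+'7.png')[:,:,::-1] for c in('top','side')}
S=6;out=[]
for cam,off in(('top',(185,130)),('side',(215,115))):
    out.append(cv2.resize(I[cam][off[1]:off[1]+95,off[0]:off[0]+66],None,fx=S,fy=S,interpolation=cv2.INTER_CUBIC))
cv2.imwrite('pics/ov9.png',np.hstack(out))
E
```

```text
[ 0.53891762 -0.0795385   0.29854706] 0.016766732829597782 [-0.27002244  0.45916637 -6.57621838] [-0.04182355 -0.08713367 -0.00620819]
```

View pics/ov9.png

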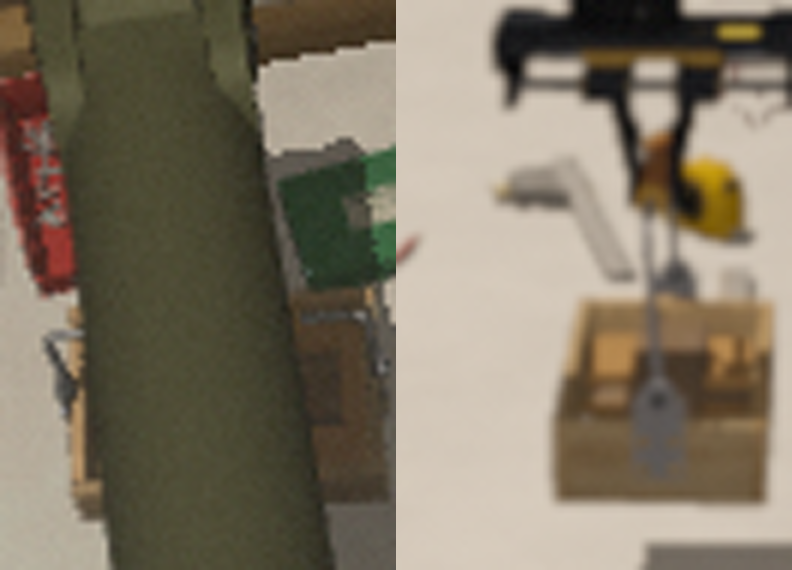

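The tray hangs level and steady, its underside about 12 cm up. The bail is upright in the fingers and the blank lies on the separator, so I'm handing in.

```bash
python3 -c "
from cell import ctrl
print(ctrl.hand_in())"
```

```text
the job is handed in; nothing more can be done
None
```

I packed the tray with the separator and third blank, lifted it about 12 cm by its upright bail, and handed in while holding it steady and level at about 24 s; the hand-in gave no verdict.

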